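# Show the red-capped sample tube at the light panel

### The arm

A 6-joint arm with a two-finger parallel gripper is mounted at the origin on the work surface. World frame = base frame: x ahead of the robot, y to its left, z up, the work surface at z = 0. Lengths are in m, angles in rad, forces in N, time in s.
With the tool pointing down it reaches from about 0.425 to 0.95 m from the base axis. Payload 3.5 kg.
Tool frame: the origin (TCP) lies between the finger pads; the fingertips stand 22 mm ahead of it and the grasp point (between the pads) lies 3 mm ahead of it; z points along the fingers, y is the direction in which the jaws open and shut (so a half turn about z gives the same grasp; the last joint's range is limited). The gripper opens to 85 mm and grips with 20 to 120 N. Pads are 22 mm wide; open, the fingers measure 114 mm over their backs; the gripper's body (76 mm by 85 mm) begins 54 mm behind the grasp point. The pads swing forward as they close: fully open they stand 13 mm farther back than shut.
Start: joints at [0.973, 0.286, 1.577, -0, 1.279, -0.15], TCP at [0.292, 0.608, 0.219] pointing down, gripper open.
Joint ranges: [-2.77, 2.77], [-0.9, 2.22], [0.21, 2.48], [-1.53, 4.67], [0.24, 2.81], [-2.84, 2.84]. Speed limits (rad/s): [2.79, 2.79, 3.14, 3.14, 3.14, 3.14].

### API

Orientations are given as [roll, pitch, yaw] about the fixed x, y, z axes, in that order (R = Rz(yaw) Ry(pitch) Rx(roll)).
In Python, from rig import observe, capture, camera_params, finish_job gives the robot as it stands. The module is installed in compiled form; this text tells all that it offers.
- The arm moves only by the tool apply_moves, never from a script. Its argument "plan" is a list of rows, each an object with "slide": the shift along the tool's x, y, z in cm, a list of three; "roll": the turn about the tool's z in rad. A call has 1 to 5 rows; each row shifts and turns the pose as measured when the row begins, along the tool's axes as they then stand; what a row does not reach is not made up. A row lasts 1/10 s, in which the tool goes at most 50 mm and 8.59 degrees, less where a joint would pass 70% of its speed; a pose out of reach is approached as far as the arm can. A call is refused whole if a number of a shift passes 5 or a number of a turn 0.15, either way. A call with a gripper value outside its range is refused whole. "fingers" is the finger opening in cm, from 0 to 8.54, set as the call begins (left out, the last holds). The fingers move at their own pace and stop on an object; "squeeze" is the grip in N (left out, the last holds). Time passes only in rows, so rows that do not move let the fingers close. It gives the time, the measured TCP pose, the force and the opening at its end, in the units of the state.
- observe(): the state, without advancing time (a new reading comes with each control period).
- capture(name): name is "scene" or "top" or "wrist"; returns (picture, depth): 420x560x3 uint8, red, green, blue; 420x560 float32, m along the optical axis (not along the pixel's ray), 0 where there is no reading.
- camera_params(name): a dict with "fx", "fy", "cx", "cy" (pixels), "extrinsics" (4x4, takes a point from world to camera coordinates); the wrist camera has in their place "hand_eye" (4x4, takes a point from camera to tool coordinates, whose origin is the TCP and whose axes are the flange's). Camera axes: x right, y down, z forward; pixel columns grow to the right and rows downward; lengths in m; the calibration is good to about 2 mm. A picture is of the moment at which its call begins: read the wrist's pose just before it. camera_params takes no time and is no camera call.
- finish_job(): hands the job in, once; it reports no verdict.
The state is a dict: "clock": time; "q": joint angles; "joint_velocities": joint speeds; "joint_efforts": joint torques, N m; "eef_pos": TCP position; "ee_rot": TCP orientation; "wrist_force": force on the tool from outside, world axes, zero at the start; "ft_torque": the same for the moment, N m; "opening": opening from 0.0 (shut) to 1.0 (fully open).
Only numpy, scipy, OpenCV 4.12 (cv2) and the standard library are available. Lean on these libraries where they do the work, as an engineer would, in place of code of your own. Each camera call takes 0.05 s, during which the arm holds its last target.

### The job

Take the red-capped tube out of the white rack and hold it up for the colleague across the bench, in the air about 4 cm in front of the lit face of the tilted light panel: cap end up, leaning parallel to the face along its upright line, with the black band at the tube's middle right in front of the cross at the panel's centre. Leave the other tubes, the specimen jar and the panel's tilt as they are. The job finishes while you are still holding the tube there, still and touching nothing else: do not put it down or let go.

Things in the scene. Friction and masses are not known exactly. Their poses are not given: they have to be found in the camera images.
- tube_red: the tube to present: clear, round, 16 mm in diameter, 105 mm long, about 22 g; red cap 18 mm in diameter over the top 22 mm. White label 35 to 65 mm above the foot, thin black band at 50 mm. Origin at the centre of its foot, z along the tube to the cap. Stands loose in a rack hole 45 mm deep, its upper 60 mm clear of the rack; lifts straight out.
- tube_mid (a point): middle of the red-capped tube: the point on its axis 50 mm above its foot, where the black band is; z along the tube towards the cap
- tube_yellow: the same tube with a yellow cap, in another hole of the rack; origin at its foot. To be left alone.
- tube_blue: the same tube with a blue cap, in another hole of the rack; origin at its foot. To be left alone.
- tube_green: the same tube with a green cap, in another hole of the rack; origin at its foot. To be left alone.
- rack: white rack fixed to the bench, 60 mm (its x) by 210 mm (its y) by 55 mm high, origin at the centre of its underside. Four holes, 18 mm in diameter, 45 mm deep, in a row at y = -75, -25, 25, 75 mm, each with a tube, in varying order. Stands on the left or the right of the bench.
- panel: grey slab 140 mm wide (y), 80 high (z), 16 thick, leaning 0.2 to 0.55 rad from upright, top edge towards the robot's side, on a stiff friction hinge. Its bright face with a black cross looks away from the robot. Origin: the cross's centre on the face, 120 mm above the bench; x straight out of the face (away from the robot, upward), z up the face along the cross's upright line.
- panel_top (a point): middle of the upper edge of the lit face, 40 mm up the face from the panel's origin
- viewer: fixed stand of the panel: grey foot 110 mm (x) by 180 (y) by 14 high; two posts, 24 by 10 mm, up to 135 mm above the bench, at y = -78 and 78 mm, with clamp knobs out to y = -91 and 91 mm. Origin at the centre of the foot's underside, 120 mm below the panel's origin; x points the way the lit face looks.
- jar: closed specimen jar with a yellow cap, 48 mm in diameter, 65 mm high, about 90 g, standing loose near the middle of the bench; origin at the centre of its underside. To be left alone.

How it is judged:
On the way:
1. the red-capped tube is lifted clear out of the rack (height (world z) of tube_red above 0.06 m and contact force between tube_red and the fingers above 0.5 N), for 0.1 s.
At the end, for the whole second after the job is handed in: The fingers hold the red-capped tube still in the air, cap up, off the panel; its middle (black band) is 22 to 58 mm out from the lit face and within 15 mm of the cross both across and along the face; the tube is parallel to the upright line within 0.17 rad (x of tube_mid in the frame of panel between 0.022 and 0.058 m and y of tube_mid in the frame of panel between -0.015 and 0.015 m and z of tube_mid in the frame of panel between -0.015 and 0.015 m and angle between the z axis of tube_red and the z axis of panel, either way round below 0.17 rad and angle between tube_red's own z axis and vertical below 1 rad and height (world z) of tube_red above 0.05 m and linear speed of tube_red below 0.02 m/s and angular speed of tube_red below 0.2 rad/s and contact force between tube_red and the fingers above 0.5 N and contact force between each of tube_red, the fingers, the arm and viewer below 0.1 N); the arm keeps its last pose, push and grip.
It fails at once if another tube is moved by more than 25 mm (distance of any of tube_yellow, tube_blue, tube_green from where it was at the start of the episode above 0.025 m).
It fails at once if the specimen jar is moved by more than 20 mm (distance of jar from where it was at the start of the episode above 0.02 m).
It fails at once if the light panel's tilt is changed (its top edge shifts by more than 5 mm) (distance of panel_top from where it was at the start of the episode above 0.005 m).
It also fails if it takes over 37 s, if anything falls off the work surface, if the arm or the gripper's body presses on something with over 40 N, if the wrist force passes 120 N, or if a joint passes its speed limit or range.

## Working session

There is one attempt and no reset: what is moved stays moved. The work goes in short steps, Python scripts to look and compute and a tool call to move; the robot and the scene stay as the last step left them, time stands still between calls to the robot, and variables do not carry over. Pictures are saved under pics/ and viewed, and the job is handed in when it is done.

Besides the shell and the picture viewer there is one more tool, called after "Call:" in YAML: its name, and indented under it one key for each argument. apply_moves: Moves the arm, as the interface text tells. Its arguments: {"type":"object","properties":{"plan":{"type":"array"},"fingers":{"type":"number"},"squeeze":{"type":"number"}},"required":["plan"]}

```bash
mkdir -p pics; cat > h.py <<'E'
import numpy as np, cv2
from rig import observe, capture, camera_params, finish_job
def save(n,p): cv2.imwrite('pics/'+n,p[:,:,::-1])
E
python3 - <<'E'
from h import *
s=observe(); print({k:np.round(v,3) for k,v in s.items()})
for n in ['scene','top']:
    p,d=capture(n); save(n+'0.png',p); np.savez(n+'0.npz',p=p,d=d)
    c=camera_params(n); print(n,{k:np.round(v,3) for k,v in c.items()})
print(camera_params('wrist'))
E
```

```text
{'clock': np.float64(0.0), 'q': array([ 0.973,  0.287,  1.578, -0.   ,  1.279, -0.15 ]), 'joint_velocities': array([-0.002, -0.001,  0.001, -0.001, -0.001, -0.   ]), 'joint_efforts': array([ 0.0000e+00, -4.0599e+01, -2.9262e+01, -0.0000e+00,  6.0000e-03,
       -0.0000e+00]), 'eef_pos': array([0.292, 0.608, 0.217]), 'ee_rot': array([-3.139, -0.   ,  2.694]), 'wrist_force': array([-0.296, -0.303,  0.707]), 'ft_torque': array([-0.02 , -0.027,  0.003]), 'opening': np.float64(0.996)}
scene {'fx': np.float64(403.273), 'fy': np.float64(403.273), 'cx': np.float64(274.352), 'cy': np.float64(211.864), 'extrinsics': array([[ 0.656,  0.755,  0.013, -0.377],
       [ 0.597, -0.508, -0.621, -0.3  ],
       [-0.462,  0.415, -0.784,  1.138],
       [ 0.   ,  0.   ,  0.   ,  1.   ]])}
top {'fx': np.float64(421.431), 'fy': np.float64(421.431), 'cx': np.float64(278.334), 'cy': np.float64(218.979), 'extrinsics': array([[ 0.005, -1.   ,  0.019, -0.011],
       [-0.998, -0.006, -0.067,  0.572],
       [ 0.067, -0.019, -0.998,  1.012],
       [ 0.   ,  0.   ,  0.   ,  1.   ]])}
{'fx': 316.0601447011106, 'fy': 316.0601447011106, 'cx': 278.9194247293999, 'cy': 211.1721638601935, 'hand_eye': array([[-1.04809889e-03, -9.66213371e-01, -2.57741388e-01,
         6.62120828e-02],
       [ 9.99999079e-01, -7.90429170e-04, -1.10333345e-03,
         1.72871102e-04],
       [ 8.62329219e-04, -2.57742307e-01,  9.66213310e-01,
        -1.56206688e-01],
       [ 0.00000000e+00,  0.00000000e+00,  0.00000000e+00,
         1.00000000e+00]])}
```

View pics/scene0.png

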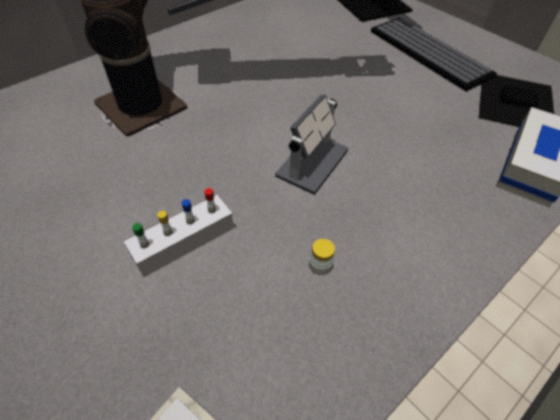

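View pics/top0.png

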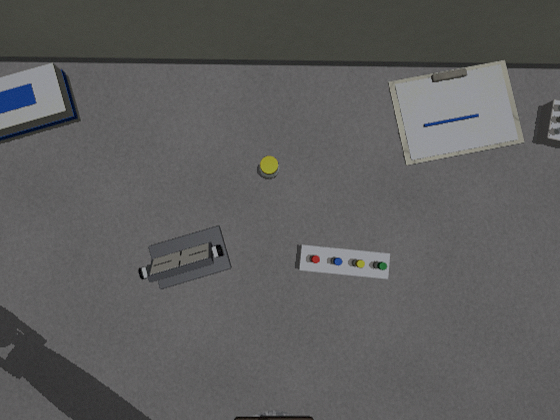

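The scene view shows the red cap at (209,194), the right-most tube in the rack, with the lit face around (315,130). In the top view the red cap is at (315,259), the panel at (182,262) and the jar at (269,166). Next I'll measure these.

```bash
cat >> h.py <<'E'
def load(n): 
    z=np.load(n+'0.npz'); return z['p'],z['d'],camera_params(n)
def unproj(c,u,v,d):
    T=np.linalg.inv(c['extrinsics']); pc=np.array([(u-c['cx'])/c['fx']*d,(v-c['cy'])/c['fy']*d,d*np.ones_like(u)])
    return (T[:3,:3]@pc).T+T[:3,3]
def ray(c,u,v):
    T=np.linalg.inv(c['extrinsics']); r=T[:3,:3]@np.array([(u-c['cx'])/c['fx'],(v-c['cy'])/c['fy'],1]); return T[:3,3],r
def onz(c,u,v,z):
    o,r=ray(c,u,v); return o+r*(z-o[2])/r[2]
def tri(c1,p1,c2,p2):
    o1,r1=ray(c1,*p1);o2,r2=ray(c2,*p2)
    s=np.linalg.lstsq(np.c_[r1,-r2],o2-o1,rcond=None)[0]
    a=o1+s[0]*r1;b=o2+s[1]*r2; return (a+b)/2,np.linalg.norm(a-b)
E
python3 - <<'E'
from h import *
cen={}
for n in ['scene','top']:
    p,d,c=load(n); h=cv2.cvtColor(p,cv2.COLOR_RGB2HSV)
    for nm,(a,b) in dict(red=(0,8),yellow=(20,32),green=(40,85),blue=(110,130)).items():
        m=((h[...,0]>=a)&(h[...,0]<=b)|((nm=='red')&(h[...,0]>172)))&(h[...,1]>150)&(h[...,2]>50)
        k,l,st,ct=cv2.connectedComponentsWithStats(m.astype(np.uint8))
        for i in range(1,k):
            if st[i,4]>15:
                ys,xs=np.where(l==i); w=unproj(c,xs.astype(float),ys.astype(float),d[ys,xs])
                print(n,nm,np.round(ct[i],1),st[i],np.round(np.median(w,0),3),np.round(onz(c,*ct[i],.115),3))
                cen.setdefault(nm,{}).setdefault(n,[]).append(ct[i])
cs,ct_=camera_params('scene'),camera_params('top')
for nm in cen:
    for a in cen[nm].get('scene',[]):
        for b in cen[nm].get('top',[]):
            r=tri(cs,a,ct_,b)
            if r[1]<.01: print(nm,np.round(r[0],4),round(r[1],4))
for n,(x0,y0,x1,y1) in dict(scene=(270,85,350,195),top=(130,220,240,295)).items():
    p,d,c=load(n); q=cv2.resize(p[y0:y1,x0:x1],None,fx=7,fy=7,interpolation=cv2.INTER_CUBIC); save(n+'0z.png',q)
E
```

```text
scene red [208.7 193.4] [205 188   8  12  77] [ 0.481 -0.091  0.114] [ 0.483 -0.092  0.115]
scene yellow [162.4 216.5] [158 211   9  12  83] [ 0.472 -0.189  0.114] [ 0.474 -0.19   0.115]
scene yellow [322.8 249.2] [313 239  21  21 358] [0.7   0.013 0.065] [ 0.719 -0.015  0.115]
scene green [137.  227.3] [134 224   7   8  42] [ 0.466 -0.238  0.115] [ 0.466 -0.238  0.115]
scene blue [548.2 142.5] [535 126  25  34 608] [0.839 0.614 0.082] [0.846 0.566 0.115]
scene blue [527.5 188.2] [501 175  56  26 245] [0.873 0.506 0.03 ] [0.883 0.401 0.115]
scene blue [186.  204.4] [182 200   8  11  64] [ 0.476 -0.14   0.115] [ 0.478 -0.141  0.115]
top red [314.7 258.9] [311 256   8   7  46] [ 0.477 -0.088  0.115] [ 0.477 -0.087  0.115]
top yellow [268.6 164.7] [260 156  18  18 248] [0.697 0.015 0.065] [0.687 0.016 0.115]
top yellow [359.5 263.3] [356 260   8   7  47] [ 0.469 -0.186  0.115] [ 0.468 -0.186  0.115]
top green [382.8 265.5] [380 263   6   6  28] [ 0.464 -0.238  0.116] [ 0.463 -0.238  0.115]
top blue [16.3 97.7] [  0  84  36  29 395] [0.845 0.601 0.082] [0.834 0.581 0.115]
red [ 0.477  -0.0883  0.1071] 0.0006
yellow [ 0.4677 -0.1881  0.1072] 0.0002
yellow [0.6977 0.016  0.0595] 0.0005
green [ 0.4635 -0.2383  0.1127] 0.0009
blue [0.8415 0.5936 0.0957] 0.0021
```

```bash
python3 - <<'E'
from h import *
a=cv2.imread('pics/scene0z.png');b=cv2.imread('pics/top0z.png');print(a.shape,b.shape)
E
```

```text
(770, 560, 3) (525, 770, 3)
```

View pics/scene0z.png

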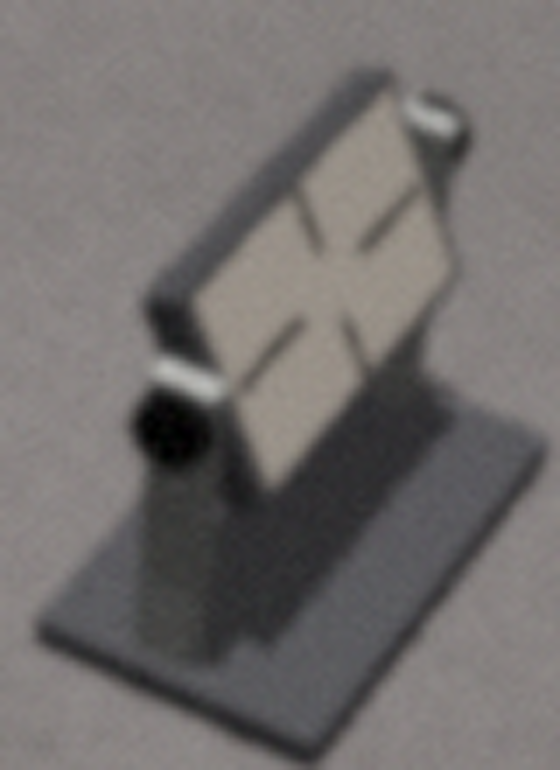

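View pics/top0z.png

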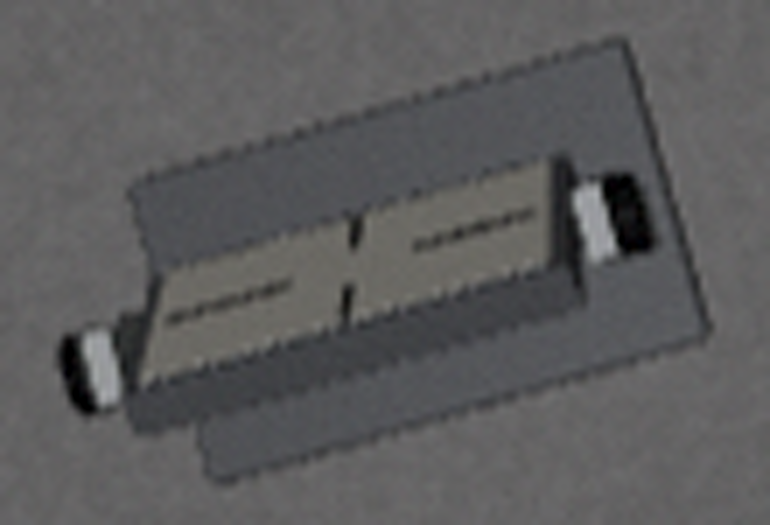

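```bash
python3 - <<'E'
from h import *
C={}
for n,box in dict(scene=(270,85,350,165),top=(140,230,225,290)).items():
    p,d,c=load(n); x0,y0,x1,y1=box
    q=p.astype(int); g=q.sum(2)
    lab=cv2.cvtColor(p,cv2.COLOR_RGB2LAB).astype(int)
    m=np.zeros(d.shape,np.uint8); sub=(lab[...,2]-128>=4)&(lab[...,0]>(100 if n=='scene' else 70)); m[y0:y1,x0:x1]=sub[y0:y1,x0:x1]
    m=cv2.morphologyEx(m,cv2.MORPH_CLOSE,np.ones((5,5)))
    k,l,st,ct=cv2.connectedComponentsWithStats(m); i=1+st[1:,4].argmax(); mm=(l==i).astype(np.uint8)
    cnt=max(cv2.findContours(mm,0,2)[0],key=cv2.contourArea); r=cv2.approxPolyDP(cv2.convexHull(cnt),4,True)[:,0]
    print(n,st[i],r.tolist())
    e=cv2.erode(mm,np.ones((3,3))); ys,xs=np.where((e>0)&(d>0)); w=unproj(c,xs*1.,ys*1.,d[ys,xs])
    ce=np.median(w,0)
    for _ in range(4):
        nn=np.linalg.svd(w-w.mean(0))[2][2]; rr=(w-w.mean(0))@nn; w=w[abs(rr)<max(2*rr.std(),.002)]
    nn*=np.sign(nn[0]); print('plane n',nn.round(3),'ctr',w.mean(0).round(4),'std',rr.std().round(4),'yaw',np.arctan2(nn[1],nn[0]).round(3),'tilt',np.arcsin(nn[2]).round(3))
    v=p.copy(); v[mm==0]//=2; save(n+'m.png',cv2.resize(v[y0:y1,x0:x1],None,fx=6,fy=6,interpolation=0))
cs,ct=camera_params('scene'),camera_params('top')
z=lambda x0,y0,u,v:((u/7+x0-.43),(v/7+y0-.43))
S={'tl':(195,300),'tr':(390,90),'br':(455,265),'bl':(268,490),'c':(335,285)}
T={'tl':(555,268),'tr':(138,388),'br':(158,270),'bl':(550,158),'c':(350,268)}
P={}
for k in S:
    P[k],e=tri(cs,z(270,85,*S[k]),ct,z(130,220,*T[k])); print(k,P[k].round(4),round(e,4))
up=(P['tl']+P['tr']-P['bl']-P['br']); y=(P['tr']+P['br']-P['tl']-P['bl']);print('len',np.linalg.norm(up)/2,np.linalg.norm(y)/2)
nn=np.cross(y,up);nn/=np.linalg.norm(nn);print(nn.round(3),'yaw',np.arctan2(nn[1],nn[0]),'tilt',np.arcsin(nn[2]), sum(P[k] for k in['tl','tr','bl','br'])/4)
E
```

```text
scene [ 298   99   37   55 1039] [[326, 99], [334, 123], [309, 153], [298, 126]]
plane n [0.849 0.256 0.463] ctr [0.4784 0.2065 0.1215] std 0.0009 yaw 0.293 tilt 0.481
top [150 244  58  30 673] [[207, 245], [207, 256], [150, 273], [155, 259]]
plane n [0.848 0.255 0.464] ctr [0.4785 0.2077 0.1241] std 0.0007 yaw 0.292 tilt 0.482
tl [0.4806 0.142  0.1519] 0.0033
tr [0.4433 0.2661 0.1493] 0.0011
br [0.4761 0.2755 0.0928] 0.0021
bl [0.513  0.1512 0.0912] 0.0012
c [0.4788 0.2093 0.1208] 0.001
len 0.06771593410330298 0.129598119542522
[0.829 0.249 0.501] yaw 0.292130795468713 tilt 0.5242034663167641 [0.47826752 0.20868758 0.12129818]
```

```bash
cat >> h.py <<'E'
from scipy.spatial.transform import Rotation as Ro
def plan(tgt,yaw,n=None):
    s=observe(); p=np.array(s['eef_pos']); e=s['ee_rot']; R=Ro.from_euler('xyz',e); 
    print('pos',p.round(4),'rpy',np.round(e,3),'open',round(float(s['opening']),3),'clk',round(float(s['clock']),2),'F',np.round(s['wrist_force'],1),'q',np.round(s['q'],2))
    dy=(yaw-e[2]+np.pi)%(2*np.pi)-np.pi; d=np.array(tgt)-p
    n=n or max(1,int(np.ceil(max(np.linalg.norm(d)/.047,abs(dy)/.145))))
    print('delta',d.round(4),'dyaw',round(dy,3),'rows',n)
    out=[]
    for i in range(n):
        sl=R.inv().apply(d/n)*100; out.append('{"slide":[%.1f,%.1f,%.1f],"roll":%.2f}'%(*sl,-dy/n)); R=Ro.from_euler('z',dy/n)*R
    for i in range(0,n,5): print('['+','.join(out[i:i+5])+']')
E
python3 - <<'E'
from h import *
plan([.45,.2,.225],2.0)
E
```

```text
pos [0.2919 0.6079 0.2173] rpy [-3.139 -0.     2.694] open 1.001 clk 0.1 F [ 0.3  0.3 -1.2] q [ 0.97  0.29  1.58 -0.    1.28 -0.15]
delta [ 0.1581 -0.4079  0.0077] dyaw -0.694 rows 10
[{"slide":[-3.2,-3.0,-0.1],"roll":0.07},{"slide":[-3.4,-2.8,-0.1],"roll":0.07},{"slide":[-3.6,-2.5,-0.1],"roll":0.07},{"slide":[-3.7,-2.3,-0.1],"roll":0.07},{"slide":[-3.9,-2.0,-0.1],"roll":0.07}]
[{"slide":[-4.0,-1.7,-0.1],"roll":0.07},{"slide":[-4.1,-1.4,-0.1],"roll":0.07},{"slide":[-4.2,-1.2,-0.1],"roll":0.07},{"slide":[-4.3,-0.9,-0.1],"roll":0.07},{"slide":[-4.3,-0.6,-0.1],"roll":0.07}]
```

Call:
apply_moves:
  plan:
    - {"slide": [-3.2,-3.0,-0.1],"roll": 0.07}
    - {"slide": [-3.4,-2.8,-0.1],"roll": 0.07}
    - {"slide": [-3.6,-2.5,-0.1],"roll": 0.07}
    - {"slide": [-3.7,-2.3,-0.1],"roll": 0.07}
    - {"slide": [-3.9,-2.0,-0.1],"roll": 0.07}
  fingers: 5
  squeeze: 20

```text
clock: 0.6
eef_pos: [0.3684, 0.3996, 0.2179]
ee_rot: [-3.134, -0.0, 2.34]
wrist_force: [0.9, -0.5, -0.8]
opening: 0.581
```

```bash
python3 -c "
from h import *
plan([.45,.15,.225],1.9)"
```

```text
pos [0.3684 0.3996 0.2179] rpy [-3.134 -0.     2.34 ] open 0.581 clk 0.6 F [ 0.9 -0.5 -0.8] q [ 0.64  0.    1.9  -0.    1.25 -0.13]
delta [ 0.0816 -0.2496  0.0071] dyaw -0.44 rows 6
[{"slide":[-3.9,-1.9,-0.1],"roll":0.07},{"slide":[-4.1,-1.6,-0.1],"roll":0.07},{"slide":[-4.2,-1.3,-0.1],"roll":0.07},{"slide":[-4.3,-1.0,-0.1],"roll":0.07},{"slide":[-4.3,-0.7,-0.1],"roll":0.07}]
[{"slide":[-4.4,-0.4,-0.1],"roll":0.07}]
```

Call:
apply_moves:
  plan:
    - {"slide": [-3.9,-1.9,-0.1],"roll": 0.07}
    - {"slide": [-4.1,-1.6,-0.1],"roll": 0.07}
    - {"slide": [-4.2,-1.3,-0.1],"roll": 0.07}
    - {"slide": [-4.3,-1.0,-0.1],"roll": 0.07}
    - {"slide": [-4.3,-0.7,-0.1],"roll": 0.07}

```text
clock: 1.1
eef_pos: [0.437, 0.1826, 0.2216]
ee_rot: [-3.131, 0.003, 1.976]
wrist_force: [-0.6, -0.0, 0.5]
opening: 0.585
```

```bash
python3 -c "
from h import *
plan([.46,-.088,.215],1.481)"
```

```text
pos [0.437  0.1826 0.2216] rpy [-3.131e+00  3.000e-03  1.976e+00] open 0.585 clk 1.1 F [-0.6 -0.   0.5] q [ 0.18 -0.17  2.05 -0.01  1.27 -0.22]
delta [ 0.023  -0.2706 -0.0066] dyaw -0.495 rows 6
[{"slide":[-4.3,-1.4,0.1],"roll":0.08},{"slide":[-4.4,-1.1,0.1],"roll":0.08},{"slide":[-4.5,-0.7,0.1],"roll":0.08},{"slide":[-4.5,-0.3,0.1],"roll":0.08},{"slide":[-4.5,0.0,0.1],"roll":0.08}]
[{"slide":[-4.5,0.4,0.1],"roll":0.08}]
```

Call:
apply_moves:
  plan:
    - {"slide": [-4.3,-1.4,0.1],"roll": 0.08}
    - {"slide": [-4.4,-1.1,0.1],"roll": 0.08}
    - {"slide": [-4.5,-0.7,0.1],"roll": 0.08}
    - {"slide": [-4.5,-0.3,0.1],"roll": 0.08}
    - {"slide": [-4.5,0.0,0.1],"roll": 0.08}

```text
clock: 1.6
eef_pos: [0.4546, -0.0517, 0.2169]
ee_rot: [-3.134, 0.007, 1.56]
wrist_force: [0.4, -0.1, 0.4]
opening: 0.586
```

```bash
python3 - <<'E'
from h import *
plan([.477,-.088,.200],1.481)
s=observe(); p,d=capture('wrist'); save('w1.png',p); c=camera_params('wrist')
H=c['hand_eye']; R=Ro.from_euler('xyz',s['ee_rot']).as_matrix(); T=np.eye(4);T[:3,:3]=R;T[:3,3]=s['eef_pos']; W=T@H
h=cv2.cvtColor(p,cv2.COLOR_RGB2HSV); m=((h[...,0]<8)|(h[...,0]>172))&(h[...,1]>150)&(h[...,2]>50)
k,l,st,ct=cv2.connectedComponentsWithStats(m.astype(np.uint8))
for i in range(1,k):
    if st[i,4]>30:
        ys,xs=np.where((l==i)&(d>0)); dd=d[ys,xs]; w=np.array([(xs-c['cx'])/c['fx']*dd,(ys-c['cy'])/c['fy']*dd,dd,0*dd+1]); w=(W@w)[:3].T
        t=w[w[:,2]>w[:,2].max()-.004]; print(st[i],ct[i].round(1),w.max(0).round(4),w.min(0).round(4),'top',t.mean(0).round(4),(t.min(0)+t.max(0))/2,len(t))
E
```

```text
pos [ 0.4546 -0.0517  0.2169] rpy [-3.134  0.007  1.56 ] open 0.586 clk 1.6 F [ 0.4 -0.1  0.4] q [-0.33 -0.21  2.09 -0.01  1.26 -0.32]
delta [ 0.0224 -0.0363 -0.0169] dyaw -0.079 rows 1
[{"slide":[-3.6,2.3,1.7],"roll":0.08}]
[297 239  19  18 270] [306.3 247.2] [ 0.4838 -0.0807  0.118 ] [ 0.468  -0.0964  0.1138] top [ 0.4761 -0.0882  0.116 ] [ 0.4758858  -0.08856265  0.11607533] 265
```

View pics/w1.png

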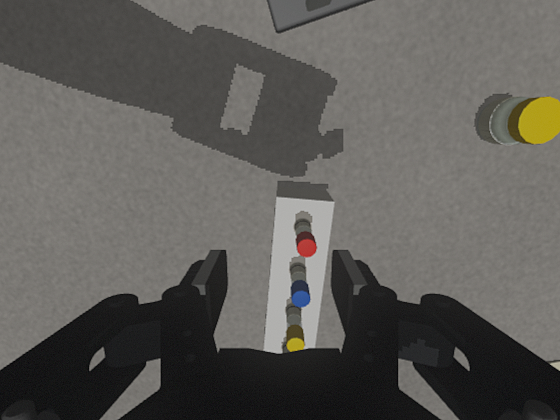

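The wrist view shows the red cap at (306,247), between the finger shadows, and gives (0.476, -0.088). That agrees with the two-view result.

Call:
apply_moves:
  plan:
    - {"slide": [-3.6,2.2,1.0],"roll": 0.08}
    - {"slide": [0,0,0],"roll": 0}

```text
clock: 1.85
eef_pos: [0.476, -0.0979, 0.2063]
ee_rot: [-3.134, 0.012, 1.464]
wrist_force: [-0.2, -0.7, 0.1]
opening: 0.583
```

```bash
python3 -c "
from h import *
plan([.4765,-.088,.150],1.481)"
```

```text
pos [ 0.476  -0.0979  0.2063] rpy [-3.134  0.012  1.464] open 0.583 clk 1.85 F [-0.2 -0.7  0.1] q [-0.4  -0.13  2.04 -0.01  1.23 -0.29]
delta [ 0.0005  0.0099 -0.0563] dyaw 0.017 rows 2
[{"slide":[0.5,-0.0,2.8],"roll":-0.01},{"slide":[0.5,-0.0,2.8],"roll":-0.01}]
```

Call:
apply_moves:
  plan:
    - {"slide": [0.5,0,2.8],"roll": -0.01}
    - {"slide": [0.3,0,2.6],"roll": 0}
    - {"slide": [0,0,0],"roll": 0}

```text
clock: 2.15
eef_pos: [0.4761, -0.0902, 0.1508]
ee_rot: [-3.133, 0.011, 1.474]
wrist_force: [-0.5, -0.1, 0.2]
opening: 0.589
```

```bash
python3 -c "
from h import *
plan([.4765,-.088,.106],1.481)"
```

```text
pos [ 0.4761 -0.0902  0.1508] rpy [-3.133  0.011  1.474] open 0.589 clk 2.15 F [-0.5 -0.1  0.2] q [-0.39 -0.07  2.09 -0.01  1.12 -0.29]
delta [ 0.0004  0.0022 -0.0448] dyaw 0.007 rows 1
[{"slide":[0.3,0.1,4.5],"roll":-0.01}]
```

Call:
apply_moves:
  plan:
    - {"slide": [0.2,0,2.3],"roll": 0}
    - {"slide": [0.1,0,2.2],"roll": 0}
    - {"slide": [0,0,0],"roll": 0}

```text
clock: 2.45
eef_pos: [0.4768, -0.0859, 0.1076]
ee_rot: [-3.136, 0.012, 1.478]
wrist_force: [-0.4, -0.4, -0.3]
opening: 0.589
```

Call:
apply_moves:
  plan:
    - {"slide": [0,0,0],"roll": 0}
    - {"slide": [0,0,0],"roll": 0}
    - {"slide": [0,0,0],"roll": 0}
    - {"slide": [0,0,0],"roll": 0}
  fingers: 0
  squeeze: 20

```text
clock: 2.85
eef_pos: [0.4797, -0.086, 0.1133]
ee_rot: [3.14, 0.014, 1.48]
wrist_force: [-0.2, -0.6, 0.5]
opening: -0.001
```

```bash
python3 - <<'E'
from h import *
plan([.4765,-.088,.2],1.481)
p,d=capture('wrist'); save('w2.png',p)
E
```

```text
pos [ 0.4797 -0.086   0.1133] rpy [3.14  0.014 1.48 ] open -0.001 clk 2.85 F [-0.2 -0.6  0.5] q [-0.38 -0.02  2.12 -0.01  1.03 -0.28]
delta [-0.0032 -0.002   0.0867] dyaw 0.001 rows 2
[{"slide":[-0.2,-0.1,-4.3],"roll":-0.00},{"slide":[-0.2,-0.1,-4.3],"roll":-0.00}]
```

View pics/w2.png

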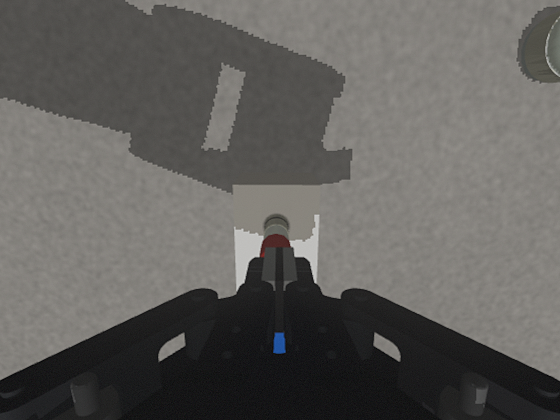

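```bash
cat >> h.py <<'E'
def wristW():
    s=observe(); c=camera_params('wrist'); T=np.eye(4);T[:3,:3]=Ro.from_euler('xyz',s['ee_rot']).as_matrix();T[:3,3]=s['eef_pos']; return T@c['hand_eye'],c,T
E
python3 - <<'E'
from h import *
W,c,T=wristW(); p,d=capture('wrist')
h=cv2.cvtColor(p,cv2.COLOR_RGB2HSV); m=((h[...,0]<8)|(h[...,0]>172))&(h[...,1]>120)&(h[...,2]>40)&(d>0)
ys,xs=np.where(m); dd=d[ys,xs]; w=(W@np.array([(xs-c['cx'])/c['fx']*dd,(ys-c['cy'])/c['fy']*dd,dd,0*dd+1]))[:3].T
print(len(w),w.min(0).round(4),w.max(0).round(4),np.median(w,0).round(4))
for q in ([0,0,0],[0,0,.022]):
    k=np.linalg.inv(c['hand_eye'])@np.r_[q,1]; print(q,c['fx']*k[0]/k[2]+c['cx'],c['fy']*k[1]/k[2]+c['cy'],k[2])
for v in (240,250,255,260,270,280,290): print(v,p[v,280],d[v,270:290:5])
for n in ['scene','top']:
    p,d=capture(n); np.savez(n+'1.npz',p=p,d=d); x,y=(209,194) if n=='scene' else (315,259)
    save(n+'1z.png',cv2.resize(p[y-50:y+50,x-60:x+60],None,fx=6,fy=6,interpolation=cv2.INTER_CUBIC))
E
```

```text
308 [ 0.4689 -0.0868  0.0948] [ 0.4846 -0.0796  0.1166] [ 0.4766 -0.0811  0.1054]
[0, 0, 0] 280.8019161767828 254.59232033217583 0.16794357507712993
[0, 0, 0.022] 280.64802930391375 240.18357020229675 0.1891906937566258
240 [79 42 40] [0.17512117 0.17329764 0.17563112 0.17925   ]
250 [40 39 38] [0.14397685 0.14461331 0.1453238  0.14425115]
255 [39 39 39] [0.13841292 0.13912293 0.13911417 0.13791598]
260 [39 38 37] [0.13412109 0.13308804 0.13407767 0.13435383]
270 [37 37 35] [0.12425312 0.12316931 0.12467043 0.12504613]
280 [35 36 35] [0.11742762 0.11621584 0.11610919 0.11569905]
290 [37 37 37] [0.10699584 0.11704005 0.11602058 0.10769147]
```

View pics/scene1z.png

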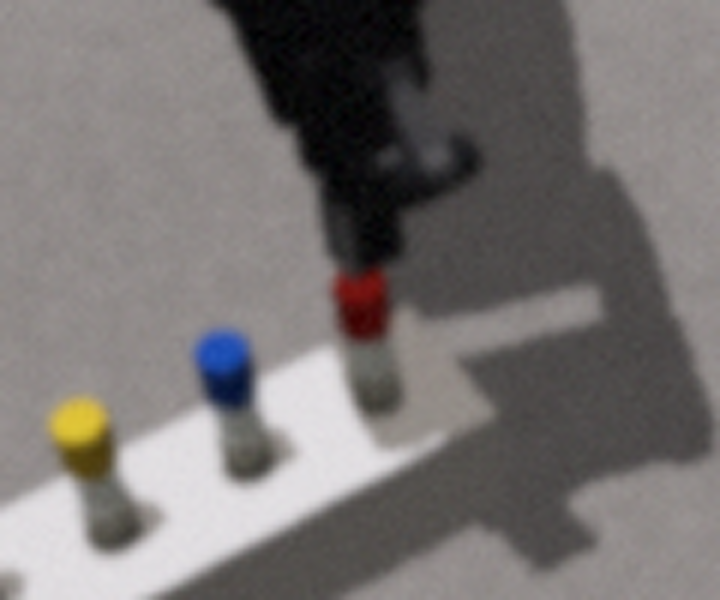

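View pics/top1z.png

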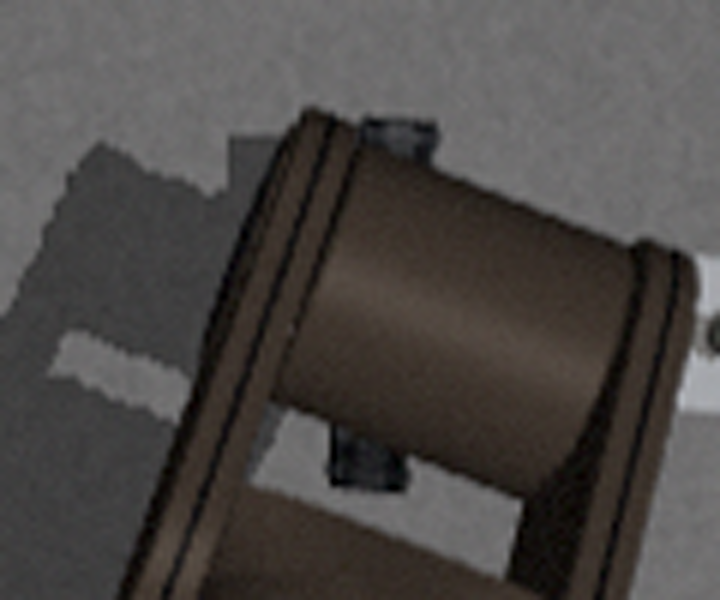

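```bash
python3 - <<'E'
from h import *
W,c,T=wristW(); p,d=capture('wrist'); H=c['hand_eye']
save('w3z.png',cv2.resize(p[195:315,210:345],None,fx=5,fy=5,interpolation=cv2.INTER_NEAREST))
for u in (262,272,280,288):
  for v in range(236,262,3):
    dd=d[v,u]; q=H@np.array([(u-c['cx'])/c['fx']*dd,(v-c['cy'])/c['fy']*dd,dd,1]); print(u,v,p[v,u],(q[:3]*1000).round(1),'world',((T@q)[:3]*1000).round(1))
z=np.load('scene1.npz'); c=camera_params('scene')
for v in range(176,204,2):
  print(v,[(unproj(c,np.array([u*1.]),np.array([v*1.]),z['d'][v,u])[0]*1000).round(0).tolist() for u in (207,210)],z['p'][v,210])
E
```

```text
262 236 [199 199 197] [ -9.8 -13.2  57.2] world [465.1 -95.2  55.4]
262 239 [193 193 191] [-11.3 -13.1  55. ] world [465.  -96.6  57.6]
262 242 [197 196 194] [-14.1 -13.2  56.5] world [464.7 -99.4  56.1]
262 245 [144 134 132] [  0.3 -10.7  13.3] world [468.5 -84.7  99.1]
262 248 [77 37 35] [  1.5 -10.3   5.7] world [469.1 -83.5 106.7]
262 251 [68 28 26] [  1.4 -10.1   1.6] world [469.3 -83.5 110.9]
262 254 [79 34 31] [ 1.3 -9.8 -2.3] world [469.5 -83.6 114.7]
262 257 [61 40 39] [ 0.1 -9.8 -3.3] world [469.4 -84.8 115.7]
262 260 [37 40 40] [  7.3  -8.6 -23.6] world [471.3 -77.4 135.9]
272 236 [75 36 34] [ 5.  -5.  15.4] world [474.6 -80.6  97. ]
272 239 [78 43 40] [ 5.1 -4.9 10. ] world [474.8 -80.4 102.4]
272 242 [78 42 39] [ 5.1 -4.8  5.5] world [474.9 -80.4 106.9]
272 245 [79 40 37] [ 5.2 -4.7  0.6] world [475.  -80.2 111.8]
272 248 [65 69 67] [ 11.5  -4.2 -19.4] world [476.1 -73.8 131.7]
272 251 [67 67 64] [ 11.6  -4.1 -23.5] world [476.2 -73.6 135.7]
272 254 [64 65 63] [ 11.2  -4.  -26. ] world [476.2 -73.9 138.2]
272 257 [65 65 62] [ 11.8  -3.9 -30.6] world [476.4 -73.3 142.9]
2
[... 1379 characters left out ...]
]] [15 16 16]
182 [[486.0, -93.0, 151.0], [491.0, -89.0, 153.0]] [12 14 14]
184 [[485.0, -93.0, 144.0], [493.0, -91.0, 150.0]] [12 15 12]
186 [[484.0, -93.0, 139.0], [492.0, -91.0, 144.0]] [10 10 11]
188 [[483.0, -93.0, 132.0], [490.0, -91.0, 136.0]] [39 18 20]
190 [[473.0, -89.0, 115.0], [478.0, -85.0, 115.0]] [100  22  18]
192 [[478.0, -92.0, 115.0], [481.0, -88.0, 115.0]] [114  20  18]
194 [[481.0, -95.0, 114.0], [485.0, -90.0, 114.0]] [88 18 15]
196 [[482.0, -96.0, 109.0], [484.0, -90.0, 107.0]] [69 13 11]
198 [[481.0, -96.0, 103.0], [485.0, -92.0, 103.0]] [67 10 10]
200 [[478.0, -95.0, 93.0], [484.0, -92.0, 96.0]] [76 44 41]
202 [[476.0, -95.0, 85.0], [482.0, -92.0, 88.0]] [104 101  95]
```

View pics/w3z.png

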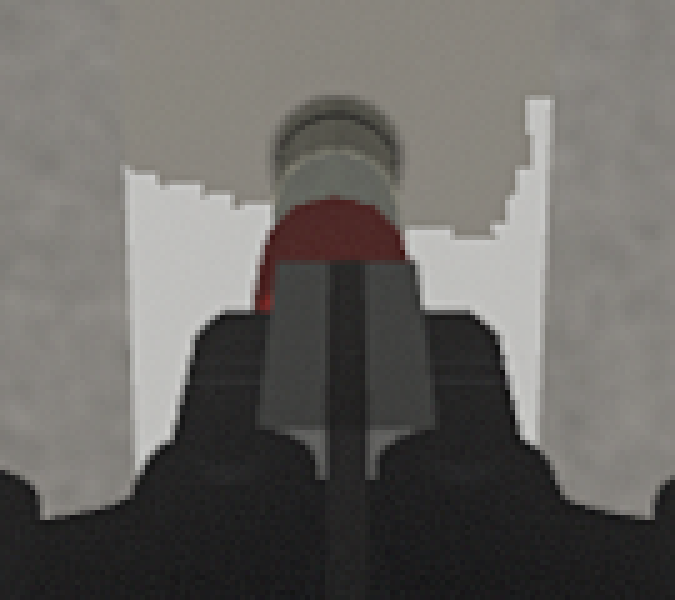

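The wrist close-up shows the shut fingertips ending at row 247, above the cap, whose top is hidden behind them. Both cameras put the tips at z ≈ 0.131 with the TCP reported at 0.113. So the tips sit about 18 mm behind the reported TCP, not 22 mm ahead as the text says. The fingers closed on air and the tube hasn't moved. I'll check the geometry again with the fingers open.

Call:
apply_moves:
  plan:
    - {"slide": [0,0,-0.5],"roll": 0}
    - {"slide": [0,0,0],"roll": 0}
    - {"slide": [0,0,0],"roll": 0}
    - {"slide": [0,0,0],"roll": 0}
  fingers: 4.5

```text
clock: 3.5
eef_pos: [0.4789, -0.0858, 0.1175]
ee_rot: [-3.141, 0.013, 1.48]
wrist_force: [0.8, 0.2, 0.4]
opening: 0.532
```

```bash
python3 - <<'E'
from h import *
plan([.4765,-.088,.1],1.481)
W,c,T=wristW(); p,d=capture('wrist'); H=c['hand_eye']; save('w4.png',p)
v,u=np.mgrid[180:330,180:380]; dd=d[180:330,180:380]; P=np.stack([(u-c['cx'])/c['fx']*dd,(v-c['cy'])/c['fy']*dd,dd,0*dd+1],-1)@H.T
m=(dd>0)&(P[...,2]<.03)&(abs(P[...,1])<.06)&(P[...,0]>-.02)&(p[180:330,180:380].sum(2)<260)
for a,b in((-.06,-.01),(.01,.06)):
    q=P[m&(P[...,1]>a)&(P[...,1]<b)]; q=q[q[:,2]>np.quantile(q[:,2],.9)]; print(q.min(0).round(4),q.max(0).round(4))
pw=P@T.T; mr=(p[180:330,180:380,0]>1.6*p[180:330,180:380,1])&(dd>0); q=pw[mr]; print('red',q.min(0).round(4),q.max(0).round(4))
plan([.4765,-.088,.1],1.481)
E
```

```text
pos [ 0.4789 -0.0858  0.1175] rpy [-3.141  0.013  1.48 ] open 0.532 clk 3.5 F [0.8 0.2 0.4] q [-0.38 -0.02  2.12 -0.01  1.05 -0.28]
delta [-0.0024 -0.0022 -0.0175] dyaw 0.001 rows 1
[{"slide":[-0.2,-0.2,1.8],"roll":-0.00}]
[-0.0107 -0.0372 -0.0276  1.    ] [ 0.0119 -0.01    0.0129  1.    ]
[-0.0098  0.0211 -0.0287  1.    ] [ 0.0119  0.035  -0.0172  1.    ]
red [ 0.468  -0.0973  0.095   1.    ] [ 0.485  -0.0798  0.1177  1.    ]
pos [ 0.4788 -0.0858  0.1175] rpy [-3.14   0.013  1.48 ] open 0.525 clk 3.55 F [-0.3 -0.1  0.1] q [-0.38 -0.02  2.12 -0.01  1.05 -0.28]
delta [-0.0023 -0.0022 -0.0175] dyaw 0.001 rows 1
[{"slide":[-0.2,-0.2,1.8],"roll":-0.00}]
```

View pics/w4.png

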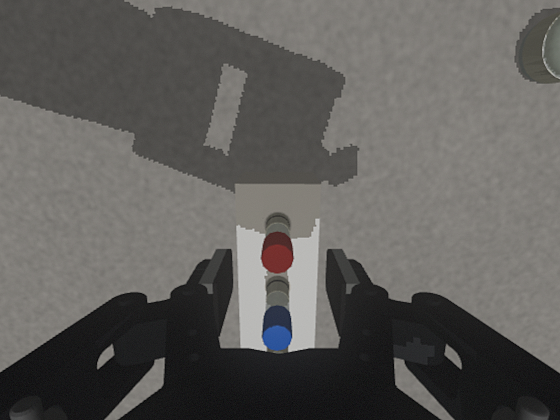

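The open fingertips are also at tool z ≈ -18 mm, with the cap centred between them at (277,252). I'll descend using this measured geometry, which puts the TCP at z ≈ 0.068 and the pads over the cap.

Call:
apply_moves:
  plan:
    - {"slide": [-0.1,-0.2,2.0],"roll": 0}
    - {"slide": [-0.1,0,1.5],"roll": 0}
    - {"slide": [0,0,1.3],"roll": 0}
    - {"slide": [0,0,0],"roll": 0}

```text
clock: 3.95
eef_pos: [0.4772, -0.0885, 0.0685]
ee_rot: [3.141, 0.013, 1.48]
wrist_force: [-0.9, 0.7, -0.8]
opening: 0.526
```

```bash
python3 - <<'E'
from h import *
plan([.4765,-.088,.068],1.481)
p,d=capture('scene'); x,y=209,194
save('scene2z.png',cv2.resize(p[y-50:y+50,x-60:x+60],None,fx=6,fy=6,interpolation=cv2.INTER_CUBIC))
E
```

```text
pos [ 0.4772 -0.0885  0.0685] rpy [3.141 0.013 1.48 ] open 0.526 clk 3.95 F [-0.9  0.7 -0.8] q [-0.39  0.05  2.15 -0.02  0.94 -0.29]
delta [-0.0007  0.0005 -0.0005] dyaw 0.001 rows 1
[{"slide":[0.0,-0.1,0.1],"roll":-0.00}]
```

View pics/scene2z.png

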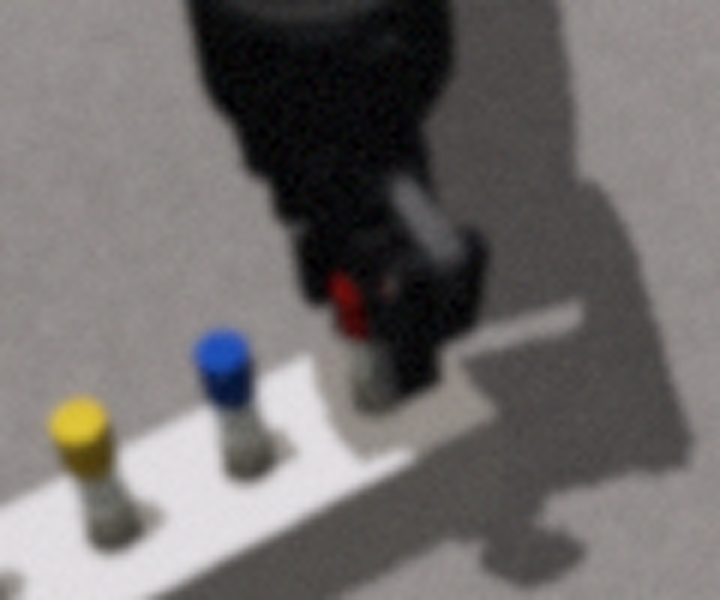

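The fingers now straddle the red cap and nothing is touching, so I'll close them.

Call:
apply_moves:
  plan:
    - {"slide": [0,0,0],"roll": 0}
    - {"slide": [0,0,0],"roll": 0}
    - {"slide": [0,0,0],"roll": 0}
    - {"slide": [0,0,0],"roll": 0}
  fingers: 0
  squeeze: 25

```text
clock: 4.4
eef_pos: [0.4789, -0.089, 0.0714]
ee_rot: [3.137, 0.015, 1.48]
wrist_force: [-0.9, 0.1, -0.1]
opening: 0.202
```

```bash
python3 - <<'E'
from h import *
plan([.4765,-.088,.068],1.481)
E
```

```text
pos [ 0.4789 -0.089   0.0714] rpy [3.137 0.015 1.48 ] open 0.202 clk 4.4 F [-0.9  0.1 -0.1] q [-0.39  0.05  2.14 -0.02  0.94 -0.29]
delta [-0.0024  0.001  -0.0034] dyaw 0.001 rows 1
[{"slide":[0.1,-0.3,0.3],"roll":-0.00}]
```

Call:
apply_moves:
  plan:
    - {"slide": [0,0,-1.5],"roll": 0}
    - {"slide": [0,0,-2.5],"roll": 0}
    - {"slide": [0,0,-2.5],"roll": 0}
    - {"slide": [0,0,-1.5],"roll": 0}
    - {"slide": [0,0,0],"roll": 0}

```text
clock: 4.9
eef_pos: [0.4798, -0.0882, 0.1553]
ee_rot: [3.132, 0.016, 1.48]
wrist_force: [-0.3, 0.2, 0.1]
opening: 0.206
```

```bash
python3 - <<'E'
from h import *
plan([.4765,-.088,.068],1.481)
for n in ['scene','wrist']:
    p,d=capture(n); save(n+'5.png',p)
E
```

```text
pos [ 0.4798 -0.0882  0.1553] rpy [3.132 0.016 1.48 ] open 0.206 clk 4.9 F [-0.3  0.2  0.1] q [-0.38 -0.08  2.09 -0.01  1.11 -0.29]
delta [-0.0033  0.0002 -0.0873] dyaw 0.001 rows 2
[{"slide":[0.1,-0.2,4.4],"roll":-0.00},{"slide":[0.1,-0.2,4.4],"roll":-0.00}]
```

View pics/scene5.png

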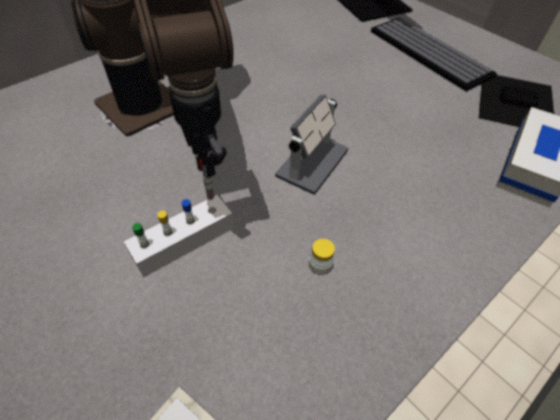

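View pics/wrist5.png

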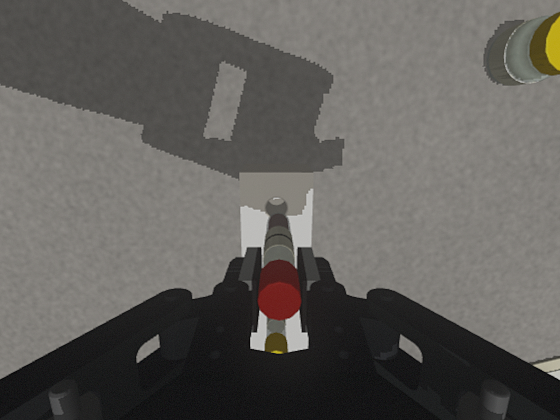

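The tube is lifted straight up between the pads, with its foot about 94 mm up. The tool can only point down, so the lean has to come from turning the tube between the pads. I'll push the tube's lower part gently against the outer top edge of the fixed rack. That means moving off the rack's +y end and then lowering.

Call:
apply_moves:
  plan:
    - {"slide": [2.5,0,0],"roll": 0}
    - {"slide": [2.5,0,0],"roll": 0}
    - {"slide": [0,0,0],"roll": 0}
    - {"slide": [0,0,0],"roll": 0}
  squeeze: 20

```text
clock: 5.4
eef_pos: [0.4802, -0.0365, 0.1468]
ee_rot: [-3.138, 0.014, 1.479]
wrist_force: [-0.2, 0.3, 0.0]
opening: 0.201
```

```bash
python3 - <<'E'
from h import *
plan([.481,-.039,.081],1.481)
W,c,T=wristW(); p,d=capture('wrist'); save('w6.png',p)
dd=d; v,u=np.mgrid[0:420,0:560]; P=np.stack([(u-c['cx'])/c['fx']*dd,(v-c['cy'])/c['fy']*dd,dd,0*dd+1],-1)@W.T
m=(abs(P[...,2]-.055)<.004)&(p.min(2)>100)&(d>0); q=P[m]; print('rack top ymax',np.quantile(q[:,1],.99),q[:,0].min(),q[:,0].max())
E
```

```text
pos [ 0.4802 -0.0365  0.1468] rpy [-3.138  0.014  1.479] open 0.201 clk 5.4 F [-0.2  0.3  0. ] q [-0.28 -0.07  2.1  -0.02  1.11 -0.18]
delta [ 0.0008 -0.0025 -0.0658] dyaw 0.002 rows 2
[{"slide":[-0.1,0.1,3.3],"roll":-0.00},{"slide":[-0.1,0.1,3.3],"roll":-0.00}]
rack top ymax -0.057203269619843705 0.4401463821939942 0.6932284780905373
```

View pics/w6.png

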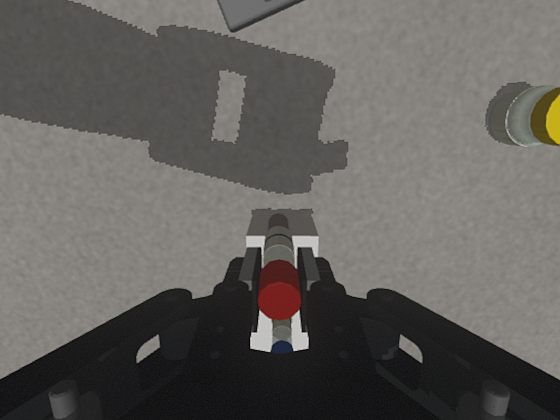

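The tube, at (280,290), is clear past the rack's end at y = -0.057, with about 13 mm of gap. Now I'll lower it.

Call:
apply_moves:
  plan:
    - {"slide": [0,0,2.5],"roll": 0}
    - {"slide": [0,0,2.5],"roll": 0}
    - {"slide": [0,0,1.0],"roll": 0}
    - {"slide": [0,0,0],"roll": 0}

```text
clock: 5.85
eef_pos: [0.48, -0.0401, 0.0845]
ee_rot: [-3.138, 0.014, 1.475]
wrist_force: [1.0, -0.4, 0.1]
opening: 0.202
```

Call:
apply_moves:
  plan:
    - {"slide": [-0.6,0,0],"roll": 0}
    - {"slide": [-0.6,0,0],"roll": 0}

```text
clock: 6.05
eef_pos: [0.4792, -0.0529, 0.0854]
ee_rot: [-3.139, 0.014, 1.475]
wrist_force: [0.7, 2.5, 0.1]
opening: 0.2
```

```bash
cat >> h.py <<'E'
def tubeang(name):
    W,c,T=wristW(); p,d=capture('wrist'); save(name,p); h=cv2.cvtColor(p,cv2.COLOR_RGB2HSV)
    v,u=np.mgrid[0:420,0:560]; P=np.stack([(u-c['cx'])/c['fx']*d,(v-c['cy'])/c['fy']*d,d,0*d+1],-1)
    Pt=(P@c['hand_eye'].T)[...,:3]
    m=((h[...,0]<8)|(h[...,0]>172))&(h[...,1]>110)&(h[...,2]>40)&(d>0)&(abs(Pt[...,1])<.012)&(Pt[...,2]>-.06)
    q=Pt[m]; print('cap tool min',q.min(0).round(4),'max',q.max(0).round(4),len(q))
    # tube front points: in slices near y=0 strip, below the cap
    t=(d>0)&(abs(Pt[...,1])<.003)&(Pt[...,0]>-.01)&(Pt[...,0]<.06)&(Pt[...,2]>-.045)&(Pt[...,2]<.075)
    q=Pt[t]; 
    for z in np.arange(-.045,.075,.008):
        s=q[(q[:,2]>=z)&(q[:,2]<z+.008)]
        if len(s): print('z %.3f x max %.4f med %.4f n %d'%(z+.004,s[:,0].max(),np.median(s[:,0]),len(s)))
E
python3 - <<'E'
from h import *
plan([.481,-.049,.081],1.481)
tubeang('w7.png')
E
```

```text
pos [ 0.4792 -0.0529  0.0854] rpy [-3.139  0.014  1.475] open 0.2 clk 6.05 F [0.7 2.5 0.1] q [-0.31  0.02  2.14 -0.02  0.98 -0.21]
delta [ 0.0018  0.0039 -0.0044] dyaw 0.006 rows 1
[{"slide":[0.4,0.1,0.4],"roll":-0.01}]
cap tool min [-0.0094 -0.0096 -0.0497] max [ 0.009   0.0076 -0.0143] 2170
z -0.041 x max 0.0086 med 0.0069 n 279
z -0.033 x max 0.0090 med 0.0079 n 118
z -0.025 x max 0.0089 med 0.0079 n 77
z -0.017 x max 0.0086 med 0.0075 n 97
z -0.009 x max 0.0089 med 0.0079 n 88
z -0.001 x max 0.0094 med 0.0086 n 67
z 0.007 x max 0.0099 med 0.0090 n 57
z 0.015 x max 0.0100 med 0.0092 n 51
z 0.023 x max 0.0101 med 0.0096 n 38
z 0.031 x max 0.0102 med 0.0095 n 39
z 0.039 x max 0.0106 med 0.0096 n 39
z 0.047 x max 0.0110 med 0.0100 n 30
z 0.055 x max 0.0108 med 0.0100 n 18
```

View pics/w7.png

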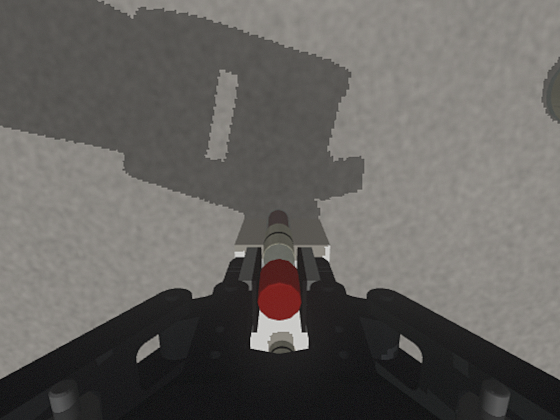

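Contact has started: 2.5 N along +y, and the tube has begun to tilt. The depth profile gives the lean directly. I'll carry on slowly.

Call:
apply_moves:
  plan:
    - {"slide": [-0.6,0,0],"roll": 0}
    - {"slide": [-0.6,0,0],"roll": 0}

```text
clock: 6.3
eef_pos: [0.4781, -0.0651, 0.0866]
ee_rot: [-3.139, 0.011, 1.473]
wrist_force: [0.6, 2.2, -1.5]
opening: 0.198
```

```bash
python3 - <<'E'
from h import *
plan([.481,-.049,.081],1.481)
tubeang('w8.png')
E
```

```text
pos [ 0.4781 -0.0651  0.0866] rpy [-3.139  0.011  1.473] open 0.198 clk 6.3 F [ 0.6  2.2 -1.5] q [-0.34  0.02  2.14 -0.01  0.98 -0.24]
delta [ 0.0029  0.0161 -0.0056] dyaw 0.008 rows 1
[{"slide":[1.6,0.1,0.5],"roll":-0.01}]
cap tool min [-0.019  -0.0096 -0.049 ] max [0.0114 0.0099 0.0313] 2299
z -0.041 x max 0.0097 med -0.0003 n 421
z -0.033 x max 0.0109 med 0.0095 n 162
z -0.025 x max 0.0114 med 0.0106 n 106
z -0.017 x max 0.0136 med 0.0117 n 125
z -0.009 x max 0.0155 med 0.0136 n 116
z -0.001 x max 0.0170 med 0.0156 n 89
z 0.007 x max 0.0187 med 0.0172 n 77
z 0.015 x max 0.0202 med 0.0188 n 67
z 0.023 x max 0.0214 med 0.0202 n 57
z 0.031 x max 0.0228 med 0.0215 n 49
z 0.039 x max 0.0245 med 0.0232 n 56
z 0.047 x max 0.0264 med 0.0249 n 47
z 0.055 x max 0.0266 med 0.0259 n 11
```

Call:
apply_moves:
  plan:
    - {"slide": [-0.6,0,0],"roll": 0}
    - {"slide": [-0.6,0,0],"roll": 0}
    - {"slide": [-0.5,0,0],"roll": 0}

```text
clock: 6.65
eef_pos: [0.4768, -0.0835, 0.0875]
ee_rot: [-3.141, 0.01, 1.473]
wrist_force: [0.7, 3.1, -0.0]
opening: 0.202
```

```bash
python3 - <<'E'
from h import *
plan([.481,-.049,.081],1.481)
tubeang('w9.png')
E
```

```text
pos [ 0.4768 -0.0835  0.0875] rpy [-3.141  0.01   1.473] open 0.202 clk 6.65 F [ 0.7  3.1 -0. ] q [-0.38  0.02  2.14 -0.01  0.98 -0.27]
delta [ 0.0042  0.0345 -0.0065] dyaw 0.008 rows 1
[{"slide":[3.5,0.1,0.6],"roll":-0.01}]
cap tool min [-0.0521 -0.0096 -0.0489] max [0.0151 0.0099 0.0315] 2433
z -0.041 x max 0.0119 med 0.0074 n 468
z -0.033 x max 0.0151 med 0.0124 n 218
z -0.025 x max 0.0180 med 0.0154 n 160
z -0.017 x max 0.0216 med 0.0188 n 170
z -0.009 x max 0.0255 med 0.0228 n 165
z -0.001 x max 0.0294 med 0.0267 n 128
z 0.007 x max 0.0329 med 0.0304 n 106
z 0.015 x max 0.0363 med 0.0338 n 93
z 0.023 x max 0.0397 med 0.0372 n 86
z 0.031 x max 0.0434 med 0.0409 n 81
z 0.039 x max 0.0468 med 0.0446 n 75
z 0.047 x max 0.0478 med 0.0470 n 23
```

View pics/w9.png

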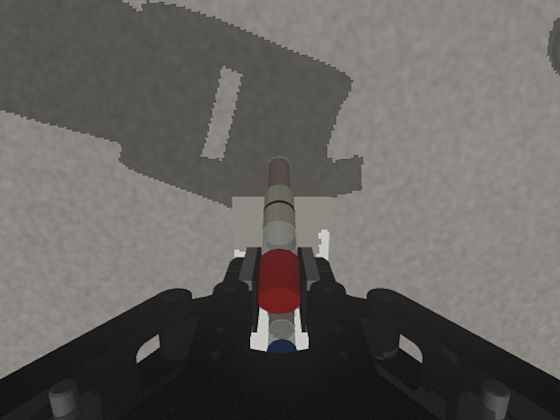

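The tube now leans 0.43 rad (slope 0.454), with the black band visible at (280,204). It needs 0.48, so one more small push, then back away and up.

Call:
apply_moves:
  plan:
    - {"slide": [-0.5,0,0],"roll": 0}
    - {"slide": [0,0,0],"roll": 0}

```text
clock: 6.9
eef_pos: [0.4766, -0.0904, 0.0883]
ee_rot: [-3.141, 0.012, 1.473]
wrist_force: [-1.3, 2.2, 1.0]
opening: 0.205
```

Call:
apply_moves:
  plan:
    - {"slide": [1.0,0,-0.5],"roll": 0}
    - {"slide": [1.0,0,-2.0],"roll": 0}
    - {"slide": [1.0,0,-4.0],"roll": 0}
    - {"slide": [0,0,-3.0],"roll": 0}
    - {"slide": [0,0,0],"roll": 0}
  squeeze: 40

```text
clock: 7.4
eef_pos: [0.4799, -0.0589, 0.1867]
ee_rot: [3.141, 0.02, 1.474]
wrist_force: [-1.1, -0.3, -0.2]
opening: 0.198
```

```bash
python3 - <<'E'
from h import *
plan([.481,-.049,.081],1.481)
tubeang('w10.png')
W,c,T=wristW(); p,d=capture('wrist'); h=cv2.cvtColor(p,cv2.COLOR_RGB2HSV)
for v in range(140,260,2): print(v,p[v,280],round(float(d[v,280]),4),end=' | ')
E
```

```text
pos [ 0.4799 -0.0589  0.1867] rpy [3.141 0.02  1.474] open 0.198 clk 7.4 F [-1.1 -0.3 -0.2] q [-0.32 -0.12  2.07 -0.02  1.19 -0.22]
delta [ 0.0011  0.0099 -0.1057] dyaw 0.007 rows 3
[{"slide":[0.4,0.0,3.5],"roll":-0.00},{"slide":[0.4,0.0,3.5],"roll":-0.00},{"slide":[0.4,0.0,3.5],"roll":-0.00}]
cap tool min [-0.0089 -0.0095 -0.0487] max [ 0.0157  0.0074 -0.0149] 2405
z -0.041 x max 0.0125 med 0.0078 n 466
z -0.033 x max 0.0157 med 0.0133 n 231
z -0.025 x max 0.0199 med 0.0168 n 182
z -0.017 x max 0.0242 med 0.0207 n 177
z -0.009 x max 0.0285 med 0.0252 n 178
z -0.001 x max 0.0329 med 0.0298 n 139
z 0.007 x max 0.0367 med 0.0338 n 115
z 0.015 x max 0.0404 med 0.0378 n 104
z 0.023 x max 0.0449 med 0.0419 n 95
z 0.031 x max 0.0487 med 0.0461 n 83
z 0.039 x max 0.0523 med 0.0501 n 74
z 0.047 x max 0.0528 med 0.0522 n 7
140 [83 82 79] 0.3304 | 142 [83 82 79] 0.3317 | 144 [82 82 79] 0.3327 | 146 [85 83 80] 0.3315 | 148 [86 86 83] 0.3323 | 150 [94 91 89] 0.1943 | 152 [86 76 73] 0.1944 | 154 [87 78 75] 0.1914 | 156 [86 77 75] 0.1889 | 158 [87 77 77] 0.1881 | 160 [87 75 75] 0.1865 | 162 [86 75
[... 552 characters left out ...]
00  99  89] 0.1551 | 208 [101 101  90] 0.1547 | 210 [101 100  90] 0.1543 | 212 [101  99  88] 0.1518 | 214 [102 101  91] 0.1512 | 216 [98 98 88] 0.1509 | 218 [113 114 104] 0.1507 | 220 [120 123 115] 0.1501 | 222 [120 123 115] 0.1494 | 224 [119 122 113] 0.1479 | 226 [117 121 112] 0.1466 | 228 [118 120 114] 0.1448 | 230 [120 122 115] 0.1453 | 232 [121 124 116] 0.1428 | 234 [119 121 114] 0.1427 | 236 [117 119 112] 0.1424 | 238 [116 120 113] 0.1411 | 240 [117 120 114] 0.1411 | 242 [151 154 152] 0.1384 | 244 [148 150 148] 0.1376 | 246 [147 150 147] 0.1375 | 248 [86 26 24] 0.1358 | 250 [93 37 35] 0.1354 | 252 [93 38 34] 0.1327 | 254 [94 36 35] 0.132 | 256 [95 39 35] 0.1317 | 258 [95 38 36] 0.1315 |
```

View pics/w10.png

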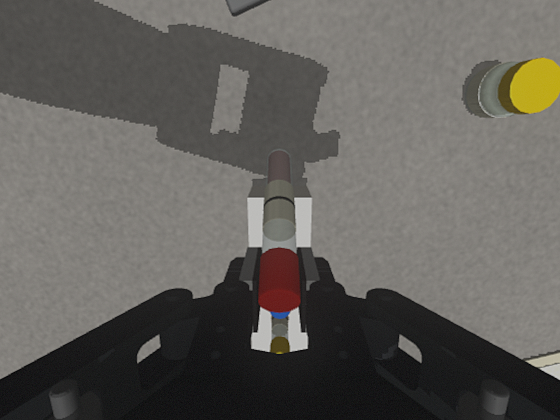

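The lean is 0.478 rad in the tool frame against the panel's 0.482, and the grip is at 40 N. Black band at (280,197): tube_mid in tool coordinates is ≈ (24.6, -0.7, 4.9) mm. The target TCP is about (0.4895, 0.211, 0.1435) at yaw 0.292. I'll go there high and in front of the panel.

```bash
python3 - <<'E'
from h import *
plan([.56,.10,.235],.8)
E
```

```text
pos [ 0.4775 -0.0583  0.1824] rpy [-3.135  0.017  1.474] open 0.195 clk 7.5 F [-0.5  1.8  0.2] q [-0.32 -0.11  2.07 -0.02  1.18 -0.22]
delta [0.0825 0.1583 0.0526] dyaw -0.674 rows 5
[{"slide":[3.3,1.3,-1.1],"roll":0.13},{"slide":[3.4,0.9,-1.1],"roll":0.13},{"slide":[3.5,0.4,-1.1],"roll":0.13},{"slide":[3.5,-0.1,-1.1],"roll":0.13},{"slide":[3.5,-0.6,-1.1],"roll":0.13}]
```

Call:
apply_moves:
  plan:
    - {"slide": [2.6,1.3,-2.0],"roll": 0.11}
    - {"slide": [3.4,0.9,-1.5],"roll": 0.13}
    - {"slide": [3.5,0.4,-1.0],"roll": 0.13}
    - {"slide": [3.5,-0.1,-0.7],"roll": 0.13}
    - {"slide": [3.0,-0.6,0],"roll": 0.13}

```text
clock: 8.0
eef_pos: [0.5498, 0.0913, 0.2212]
ee_rot: [-3.136, 0.03, 0.812]
wrist_force: [0.7, 0.0, -0.6]
opening: 0.195
```

```bash
python3 - <<'E'
from h import *
plan([.56,.232,.225],.292)
E
```

```text
pos [0.5498 0.0913 0.2212] rpy [-3.136  0.03   0.812] open 0.195 clk 8.0 F [ 0.7  0.  -0.6] q [-0.01  0.04  1.85 -0.02  1.27  0.76]
delta [0.0102 0.1407 0.0038] dyaw -0.52 rows 4
[{"slide":[2.7,-2.2,-0.2],"roll":0.13},{"slide":[2.4,-2.6,-0.2],"roll":0.13},{"slide":[2.1,-2.9,-0.1],"roll":0.13},{"slide":[1.7,-3.1,-0.1],"roll":0.13}]
```

Call:
apply_moves:
  plan:
    - {"slide": [2.7,-2.2,-0.2],"roll": 0.13}
    - {"slide": [2.4,-2.6,-0.2],"roll": 0.13}
    - {"slide": [2.1,-2.9,-0.1],"roll": 0.13}
    - {"slide": [1.2,-2.6,-0.1],"roll": 0.12}
    - {"slide": [0,0,0],"roll": 0}

```text
clock: 8.5
eef_pos: [0.5552, 0.2322, 0.2103]
ee_rot: [3.13, 0.048, 0.28]
wrist_force: [-0.3, -0.3, -0.6]
opening: 0.195
```

```bash
python3 - <<'E'
from h import *
plan([.545,.228,.1435],.292)
W,c,T=wristW(); p,d=capture('wrist'); save('w11.png',p); tubeang('w11.png')
p,d=capture('scene'); save('scene11.png',cv2.resize(p[40:220,180:420],None,fx=3,fy=3,interpolation=cv2.INTER_CUBIC))
E
```

```text
pos [0.5552 0.2322 0.2103] rpy [3.13  0.048 0.28 ] open 0.195 clk 8.5 F [-0.3 -0.3 -0.6] q [ 0.23  0.16  1.74 -0.01  1.29  1.53]
delta [-0.0102 -0.0042 -0.0668] dyaw 0.012 rows 2
[{"slide":[-0.4,0.0,3.4],"roll":-0.01},{"slide":[-0.4,0.0,3.4],"roll":-0.01}]
cap tool min [-0.0106 -0.0093 -0.049 ] max [ 0.0148  0.0075 -0.0221] 2432
z -0.041 x max 0.0115 med 0.0067 n 457
z -0.033 x max 0.0148 med 0.0121 n 228
z -0.025 x max 0.0183 med 0.0156 n 196
z -0.017 x max 0.0238 med 0.0196 n 179
z -0.009 x max 0.0274 med 0.0243 n 168
z -0.001 x max 0.0312 med 0.0286 n 137
z 0.007 x max 0.0359 med 0.0328 n 125
z 0.015 x max 0.0391 med 0.0367 n 98
z 0.023 x max 0.0431 med 0.0407 n 101
z 0.031 x max 0.0475 med 0.0449 n 87
z 0.039 x max 0.0511 med 0.0489 n 72
z 0.047 x max 0.0510 med 0.0510 n 5
```

View pics/scene11.png

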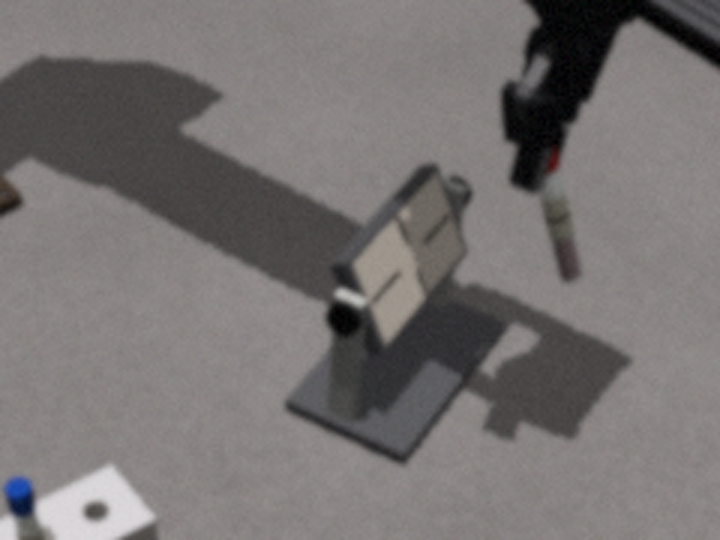

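View pics/w11.png

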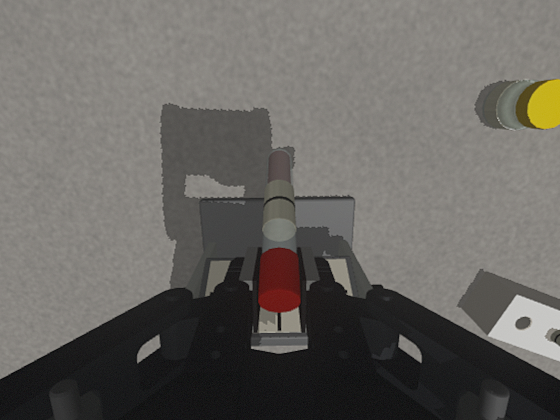

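The scene view shows the tube held in front of the panel and high, at about (565,230) in the zoom. I'll compute the pose error in the panel frame from here.

```bash
cat >> h.py <<'E'
Cc=np.array([.4792,.2082,.120]); yawp,tl=.292,.482
nX=np.array([np.cos(tl)*np.cos(yawp),np.cos(tl)*np.sin(yawp),np.sin(tl)]); nY=np.array([-np.sin(yawp),np.cos(yawp),0]); nZ=np.cross(nX,nY)
def state():
    W,c,T=wristW(); p,d=capture('wrist'); H=c['hand_eye']
    v,u=np.mgrid[0:420,0:560]; Pt=(np.stack([(u-c['cx'])/c['fx']*d,(v-c['cy'])/c['fy']*d,d,0*d+1],-1)@H.T)[...,:3]
    t=(d>0)&(abs(u-280)<=3)&(Pt[...,0]>.005)&(Pt[...,0]<.06)&(Pt[...,2]>-.012)&(Pt[...,2]<.042); q=Pt[t]
    k=np.polyfit(q[:,2],q[:,0],1); r=abs(q[:,0]-np.polyval(k,q[:,2])); q=q[r<.002]; k=np.polyfit(q[:,2],q[:,0],1); a=np.arctan(k[0])
    col=p[:,278:283].sum((1,2))/5.; rows=[v0 for v0 in range(170,235) if col[v0]<200 and col[v0]<.75*np.median(col[v0-8:v0+9])]
    b=np.mean(rows); bp=Pt[int(b):int(b)+2,278:283].reshape(-1,3).mean(0); mid=bp-.008*np.array([np.cos(a),0,-np.sin(a)])
    axis=-np.array([np.sin(a),0,np.cos(a)]); mw=(T@np.r_[mid,1])[:3]; aw=T[:3,:3]@axis
    e=mw-Cc; pf=np.array([e@nX,e@nY,e@nZ])
    print('band rows',rows,'tool lean',a.round(3),'mid tool',mid.round(4),'mid world',mw.round(4),'panel frame',pf.round(4),'angle',np.arccos(aw@nZ).round(3),'aw',aw.round(3))
    g=(Cc+.04*nX)-mw; print('to go in tool cm',(T[:3,:3].T@g*100).round(2)); return p
E
python3 - <<'E'
from h import *
plan([.545,.228,.1435],.292); state()
E
```

```text
pos [0.5557 0.2289 0.211 ] rpy [3.129 0.048 0.279] open 0.195 clk 8.65 F [0.7 0.5 0.6] q [ 0.23  0.16  1.74 -0.02  1.29  1.52]
delta [-0.0107 -0.0009 -0.0675] dyaw 0.013 rows 2
[{"slide":[-0.4,-0.1,3.4],"roll":-0.01},{"slide":[-0.4,-0.1,3.4],"roll":-0.01}]
band rows [196, 197, 198] tool lean 0.471 mid tool [ 0.0226 -0.0002  0.0045] mid world [0.5771 0.2352 0.2054] panel frame [ 0.1296 -0.0023  0.0286] angle 0.061 aw [-0.398 -0.103  0.911]
to go in tool cm [-6.29 -0.24  6.99]
```

Call:
apply_moves:
  plan:
    - {"slide": [-0.5,-0.1,2.5],"roll": -0.01}
    - {"slide": [-0.5,-0.1,2.5],"roll": 0}
    - {"slide": [-0.5,0,1.5],"roll": 0}
    - {"slide": [0,0,0],"roll": 0}

```text
clock: 9.1
eef_pos: [0.5397, 0.2189, 0.1464]
ee_rot: [3.128, 0.044, 0.284]
wrist_force: [0.4, 0.8, -0.3]
opening: 0.196
```

```bash
python3 - <<'E'
from h import *
plan([.545,.228,.1435],.292); state()
E
```

```text
pos [0.5397 0.2189 0.1464] rpy [3.128 0.044 0.284] open 0.196 clk 9.1 F [ 0.4  0.8 -0.3] q [ 0.22  0.18  1.84 -0.02  1.16  1.51]
delta [ 0.0053  0.0091 -0.0029] dyaw 0.008 rows 1
[{"slide":[0.8,-0.7,0.2],"roll":-0.01}]
band rows [196, 197, 198] tool lean 0.472 mid tool [ 0.0226 -0.0002  0.0043] mid world [0.5612 0.2254 0.1411] panel frame [ 0.0837 -0.0072 -0.02  ] angle 0.056 aw [-0.402 -0.105  0.91 ]
to go in tool cm [-4.79 -0.69  0.46]
```

Call:
apply_moves:
  plan:
    - {"slide": [-1.6,-0.3,0.1],"roll": 0}
    - {"slide": [-1.5,-0.2,0.2],"roll": 0}
    - {"slide": [-1.0,-0.1,0.1],"roll": 0}
    - {"slide": [0,0,0],"roll": 0}

```text
clock: 9.55
eef_pos: [0.5029, 0.211, 0.1502]
ee_rot: [3.126, 0.032, 0.281]
wrist_force: [0.5, 0.4, 0.1]
opening: 0.191
```

```bash
python3 - <<'E'
from h import *
plan([.545,.228,.1435],.292); save('w12.png',state())
E
```

```text
pos [0.5029 0.211  0.1502] rpy [3.126 0.032 0.281] open 0.191 clk 9.55 F [0.5 0.4 0.1] q [ 0.22  0.09  1.94 -0.02  1.15  1.52]
delta [ 0.0421  0.017  -0.0067] dyaw 0.011 rows 1
[{"slide":[4.5,-0.5,0.5],"roll":-0.01}]
band rows [196, 197, 198] tool lean 0.47 mid tool [ 0.0227 -0.0002  0.0039] mid world [0.5245 0.2173 0.1456] panel frame [ 0.0526 -0.0043  0.0013] angle 0.048 aw [-0.411 -0.105  0.906]
to go in tool cm [-1.04 -0.43  0.73]
```

View pics/w12.png

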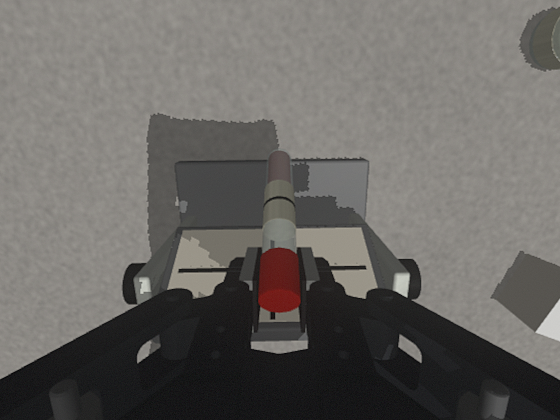

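The wrist view shows the lit face behind the tube, its upright line at column 272 close to the tube and the cross line at row 268. The tube is already within tolerance at 52 mm out. One small trim to centre it.

Call:
apply_moves:
  plan:
    - {"slide": [-0.5,-0.2,0.5],"roll": 0}
    - {"slide": [-0.4,-0.2,0.4],"roll": 0}
    - {"slide": [0,0,0],"roll": 0}

```text
clock: 9.9
eef_pos: [0.495, 0.2123, 0.1426]
ee_rot: [3.126, 0.028, 0.28]
wrist_force: [-0.3, 0.5, -1.5]
opening: 0.195
```

```bash
python3 - <<'E'
from h import *
plan([.545,.228,.1435],.292); save('w13.png',state())
W,c,T=wristW()
# wrist-only check: face plane + cross line
p,d=capture('wrist'); v,u=np.mgrid[0:420,0:560]; Pw=(np.stack([(u-c['cx'])/c['fx']*d,(v-c['cy'])/c['fy']*d,d,0*d+1],-1)@W.T)[...,:3]
r=Pw-Cc; f=np.stack([r@nX,r@nY,r@nZ],-1); m=(d>0)&(abs(f[...,0])<.008)&(abs(f[...,1])<.069)&(abs(f[...,2])<.04)&(p.min(2)>90)
q=f[m]; print('face pts x',np.median(q[:,0]).round(4),'y ext',np.quantile(q[:,1],[.002,.998]).round(4),'z ext',np.quantile(q[:,2],[.002,.998]).round(4))
k=np.linalg.lstsq(np.c_[q[:,1:],np.ones(len(q))],q[:,0],rcond=None)[0]; print('plane slopes',k.round(3))
for n,b in dict(scene=(240,70,400,200),top=(110,200,260,310)).items():
    p,d=capture(n); np.savez(n+'13.npz',p=p,d=d); save(n+'13.png',cv2.resize(p[b[1]:b[3],b[0]:b[2]],None,fx=5,fy=5,interpolation=cv2.INTER_CUBIC))
E
```

```text
pos [0.495  0.2123 0.1426] rpy [3.126 0.028 0.28 ] open 0.195 clk 9.9 F [-0.3  0.5 -1.5] q [ 0.23  0.08  1.96 -0.02  1.13  1.52]
delta [0.05   0.0157 0.0009] dyaw 0.012 rows 2
[{"slide":[2.6,-0.1,-0.1],"roll":-0.01},{"slide":[2.6,-0.0,-0.1],"roll":-0.01}]
band rows [196, 197, 198] tool lean 0.47 mid tool [ 0.0226 -0.0002  0.0044] mid world [0.5166 0.2186 0.1376] panel frame [ 0.0426 -0.0008 -0.0024] angle 0.044 aw [-0.415 -0.105  0.903]
to go in tool cm [-0.34 -0.07 -0.08]
face pts x -0.0002 y ext [-0.0637  0.0648] z ext [-0.0342  0.0368]
plane slopes [ 0.001 -0.    -0.   ]
```

View pics/scene13.png

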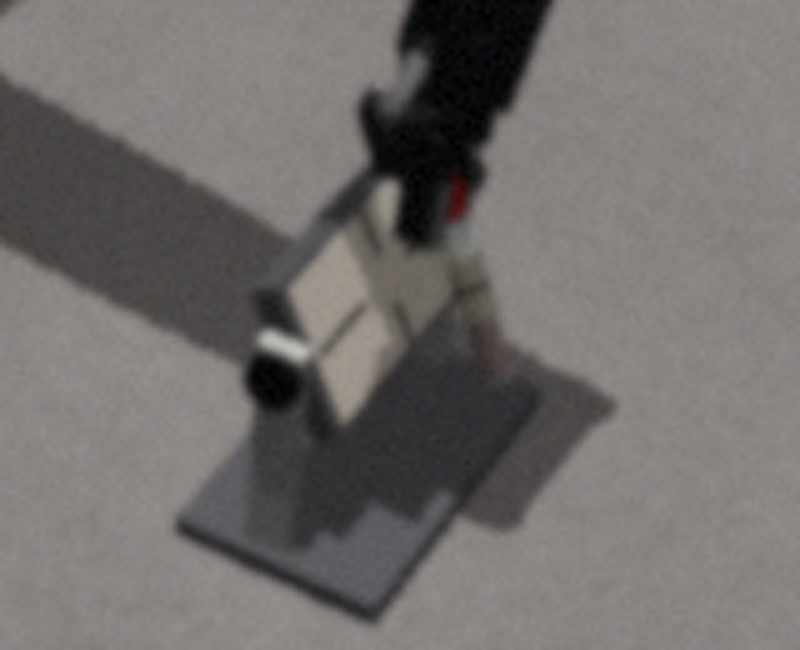

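View pics/w13.png

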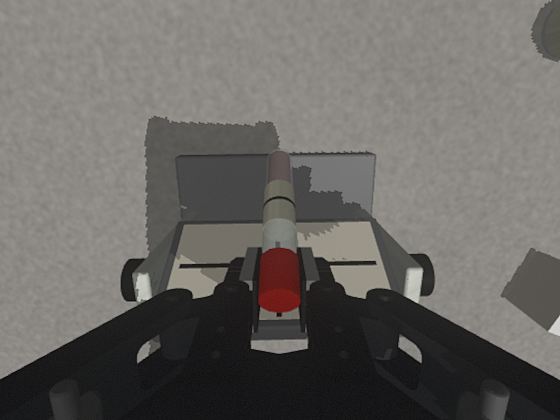

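The wrist view shows the tube over the face's upright line, with the cross line at row 265. It measures 42.6 mm out, -0.8 mm across, -2.4 mm along and 0.044 rad off the upright line. The face plane fits where it was at the start. One rest row, then a stillness check.

Call:
apply_moves:
  plan:
    - {"slide": [0,0,0],"roll": 0}

```text
clock: 10.2
eef_pos: [0.4961, 0.2124, 0.1434]
ee_rot: [3.126, 0.026, 0.28]
wrist_force: [-0.6, -0.8, -1.0]
opening: 0.199
```

```bash
python3 - <<'E'
from h import *
for i in range(3):
    state(); s=observe(); print(np.round(s['eef_pos'],4),np.abs(s['joint_velocities']).max().round(4),np.round(s['wrist_force'],1),round(float(s['opening']),3),s['clock'])
# others: caps/jar now vs start
for n in ['scene','top']:
    z0=np.load(n+'0.npz')['p']; z1,_=capture(n)
    for nm,(a,b) in dict(yellow=(20,32),green=(40,85),blue=(110,130)).items():
        r=[]
        for p in (z0,z1):
            h=cv2.cvtColor(p,cv2.COLOR_RGB2HSV); m=((h[...,0]>=a)&(h[...,0]<=b)&(h[...,1]>150)&(h[...,2]>50)).astype(np.uint8); m[:,450:]=0; m[:150]=0
            k,l,st,ct=cv2.connectedComponentsWithStats(m); r.append([ct[i].round(1).tolist() for i in range(1,k) if st[i,4]>15])
        print(n,nm,r)
E
```

```text
band rows [196, 197, 198] tool lean 0.471 mid tool [ 0.0226 -0.0002  0.0043] mid world [0.5177 0.2187 0.1385] panel frame [ 0.0439 -0.001  -0.0021] angle 0.042 aw [-0.417 -0.105  0.903]
to go in tool cm [-0.44 -0.1   0.01]
[0.4961 0.2124 0.1434] 0.0026 [ 0.8 -1.4 -1.3] 0.196 10.25
band rows [196, 197, 198] tool lean 0.472 mid tool [ 0.0226 -0.0002  0.0044] mid world [0.5176 0.2187 0.1384] panel frame [ 0.0438 -0.001  -0.0022] angle 0.041 aw [-0.418 -0.106  0.902]
to go in tool cm [-0.44 -0.09 -0.01]
[0.496  0.2124 0.1434] 0.0031 [-0.  -0.1  0.1] 0.197 10.3
band rows [196, 197, 198] tool lean 0.472 mid tool [ 0.0226 -0.0002  0.0043] mid world [0.5177 0.2187 0.1385] panel frame [ 0.0439 -0.001  -0.0021] angle 0.041 aw [-0.419 -0.106  0.902]
to go in tool cm [-0.44 -0.1   0.01]
[0.496  0.2123 0.1434] 0.0034 [ 0.1 -0.6 -0.2] 0.199 10.35
scene yellow [[[162.4, 216.5], [322.8, 249.2]], [[162.4, 216.5], [322.8, 249.2]]]
scene green [[[137.0, 227.3]], [[136.9, 227.5]]]
scene blue [[[186.0, 204.4]], [[185.8, 203.9]]]
top yellow [[[268.6, 164.7], [359.5, 263.3]], [[268.6, 164.6], [359.4, 263.3]]]
top green [[[382.8, 265.5]], [[382.2, 265.3]]]
top blue [[], []]
```

The arm is still, the tube is in place, and the other tubes and the jar haven't moved. Handing in.

```bash
python3 -c "
from h import *
print(finish_job())"
```

```text
the job is handed in; nothing more can be done
None
```

I handed the job in at about 10.4 s with the red-capped tube held still in front of the cross. `finish_job` gives no verdict, so the figures below are my own last measurements.

**How it was done:** The tool can only point down, so I lifted the tube out by its cap and pushed its lower part lightly (about 3 N) against the rack's outer edge. That turned it about 0.47 rad between the pads. I then raised the grip to 40 N and carried it round to the front of the panel.

**Last checks:**

| Check | Measured | Allowed |
|---|---|---|
| Band, out from the face | 44 mm | 22 to 58 mm |
| Band, across the face | -1 mm | ±15 mm |
| Band, along the face | -2 mm | ±15 mm |
| Tube against the upright line | 0.04 rad | below 0.17 rad |
| Foot height above the bench | about 93 mm | above 50 mm |

- **Stillness and contact:** the TCP moved about 0.1 mm over the last readings, and wrist force was at its noise level.
- **Left alone:** the yellow, blue and green caps and the jar were within about 0.6 px of their starting positions. The blue cap could only be checked in the scene view, because my colour mask never picked it out in the top view. The panel's face plane fitted where it was at the start.

**What disagreed or failed:**
- **Fingertip position:** the cameras put the fingertips about 18 mm behind the reported TCP, where the text says 22 mm ahead. My first closing therefore shut on air above the cap; nothing moved, and I regrasped using the measured position.
- **Tool drift:** the tool tilted by up to 0.05 rad during the moves, and rows tended to creep upward. The last checks use the tilt as measured.

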